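# Shim the rocking serology shaker

### The job

The serology shaker rocks because one of its feet is too short. Slide the flat plate under the short foot, flat on the bench, then lay the wedge on the plate, thin end towards the foot, and ease it in, stopping as soon as it bears firmly on the foot, so that the shaker no longer rocks but is not jacked up even slightly out of level. Do not shift the shaker, and leave everything else where it is.

Things in the scene. Friction and masses are not known exactly. Their poses are not given: they have to be found in the camera images.
- shaker: Dark blue box-shaped shaker with a round platform, loose, about 3.5 kg. Origin: at bench level below the housing's centre; z up. Housing x, y within 120 mm, 48 to 148 above the bench, platform to 172. Steel base plate 40 to 48 above the bench, x -125 to 125, y -170 to 120: a ledge 50 mm wide on the -y side. Good feet, 28 across, at (x, y) = (-100, -150), (-100, 100), (100, 100).
- short_foot (a point): Point at bench level straight below the short foot (shaker frame: 100, -150, 0 mm); axes as the shaker's. The foot is a rubber dome of 13.5 mm radius, its lowest point 13.5 to 20.5 mm above the bench, different each time and not reported. About 12 N up under it lifts the shaker. Shims go in from the open -y side, along the shaker's +y.
- corner (a point): Point on top of the ledge straight above the short foot, 48 mm above the bench. About 9 N pressed down here rocks an unshimmed shaker over on to the short foot.
- plate: Flat grey plastic shim plate 150 x 55 x 9 mm, 0.2 kg. Origin: centre of its underside; x along its 150 mm length, z up.
- wedge: Grey plastic wedge, 110 x 45 mm, 0.06 kg. Origin: centre of its underside; x along it to the thin end. 1.5 mm thick at x = 55, rising evenly to 13 at x = -35, then a level tail 13 thick to x = -55. Too thin to reach the foot without the plate below. On the plate it slides freely (under 1 N) until it bears on the foot; then the drag passes 6 N within a few mm; beyond about 10 N the shaker lifts and shifts.
- wedge_tail (a point): Middle of the wedge's thick end, at its underside (x = -55 mm in the wedge's frame).
- tube_rack: Black tube rack, 70 x 200 mm, 105 tall with its tubes; a bystander. Origin: centre of its underside.
- reagent: Round amber bottle, 60 mm across, 140 tall; a bystander. Origin: centre of its underside.
- spanner: Steel spanner, 160 mm long, lying on the bench near the middle; a bystander. Origin: middle of its underside, x along its length.
- tip_box: White box with clear lid, 80 x 120 x 70 mm; a bystander. Origin: centre of its underside.
- dishes: Stack of clear round dishes, 90 mm across, 44 tall; a bystander. Origin: centre of its underside.
- timer: Flat white timer, 70 x 70 x 22 mm; a bystander. Origin: centre of its underside.

How it is judged:
By the outcome, as a careful person would: the job done as asked, in the order asked, and still so for the second after the job is handed in, with the robot touching nothing.
It also fails if it takes over 64 s, if anything falls off the work surface, if the arm or the gripper's body presses on something with over 40 N, if the wrist force passes 120 N, or if a joint passes its speed limit or range.

### The arm

A 6-joint arm with a two-finger parallel gripper is mounted at the origin on the work surface. World frame = base frame: x ahead of the robot, y to its left, z up, the work surface at z = 0. Lengths are in mm, angles in rad, forces in N, time in s.
With the tool pointing down it reaches from about 375 to 825 mm from the base axis. Payload 5.5 kg.
Tool frame: the origin (TCP) lies at the very end of the fingers, on their centre line; the grasp point (between the pads) lies 19 mm behind it; z points along the fingers, y is the line along which they close (so a half turn about z gives the same grasp; the last joint's range is limited). The gripper opens to 85 mm and grips with 20 to 120 N. Pads are 22 mm wide; open, the fingers measure 114 mm over their backs; the gripper's body (76 mm by 85 mm) begins 54 mm behind the grasp point. The pads swing forward as they close: fully open they stand 13 mm farther back than shut.
Start: joints at [1.244, 0.314, -0.047, 1.21, 0, 1.571], TCP at [192.605, 568.241, 231.299] pointing down, gripper open.
Joint ranges: [-2.67, 2.67], [-0.69, 1.73], [-1.03, 1.25], [-2.08, 2.16], [-1.42, 1.45], [-3.14, 3.14]. Speed limits (rad/s): [2.39, 2.39, 3.01, 3.14, 3.14, 3.14].

### API

Orientations are given as a rotation vector (axis times angle).
In Python, from station import read_state, capture, close_job, search_frame, masks_of, pinpoint gives the robot as it stands.
- The arm moves only by the tool play_rows, never from a script. Its argument "commands" is a list of rows, each a list of 3 entries, a list of its own where there are three numbers: the opening, from -1 (shut) to 1 (fully open), so that 0 is half open, then the shift along the tool's x, y, z in mm, then the turn about the tool's z in rad. A call has exactly 8 rows; each row is the pose to reach, as a shift and turn from the pose commanded when the call began, along the tool's axes at that moment; what a row does not reach only later rows make up. A row lasts 1/10 s, in which the tool goes at most 50 mm and 8.59 degrees, less where a joint would pass 70% of its speed; a pose out of reach is approached as far as the arm can. A call with a gripper value outside its range is refused whole. The fingers move at their own pace and stop on an object; the grip force is fixed at half the most. Time passes only in rows, so rows that repeat a pose let the fingers close, or fill a call up. It gives the time, the measured TCP pose, the force, the opening and the grip force at its end, in the units of the state.
- read_state(): the state, without advancing time (a new reading comes with each control period).
- capture(name): name is "scene" or "top" or "wrist"; returns a dict with "img" (420x560x3 uint8, red, green, blue), "fx", "fy", "cx", "cy" (pixels), "T" (4x4, takes a point from camera to world coordinates). Camera axes: x right, y down, z forward; pixel columns grow to the right and rows downward; lengths in mm; the calibration is good to about 2 mm. A picture is of the moment at which its call begins. There is no depth.
- close_job(): hands the job in; it is judged then, once.
Trained networks look in a picture, given as the dict that the camera call returned (one of the last four; its "shot" number tells which), for a name from the list of things; names that differ only in an ending like _2 or _b are one class to them, and where a whole thing is asked for, a point or a joint stands for the part that bears it (a point fixed in the world has none). Each returns a list of dicts, best first, with "score" (0 to 1); they miss things now and then, are a little off and sometimes report something else, mostly with a low value. They report only what shows in the picture. A call takes as long as a camera call.
- search_frame(picture, label): "pixel" ([column, row] in pixels, amid what is visible of it).
- masks_of(picture, label): "mask" (420x560 bool, what is visible of it) and "pixel" ([column, row] in pixels, amid what is visible of it).
- pinpoint(picture, label): "pixel" ([column, row] in pixels: a listed point, or the origin of a listed thing).
The state is a dict: "t": time; "joints": joint angles; "qd": joint speeds; "effort": joint torques, N m; "ee_pos": TCP position; "tool_rot": TCP orientation; "ft_force": force on the tool from outside, world axes, zero at the start; "torque": the same for the moment, N m; "width": finger opening in mm; "grasp_force": force on a finger pad.
Only numpy, scipy, OpenCV 4.12 (cv2) and the standard library are available. Lean on these libraries where they do the work, as an engineer would, in place of code of your own. Each camera call takes 0.05 s, during which the arm holds its last target. There are 200 camera calls.

## Working session

There is one attempt and no reset: what is moved stays moved. The work goes in short steps, Python scripts to look and compute and a tool call to move; the robot and the scene stay as the last step left them, time stands still between calls to the robot, and variables do not carry over. Pictures are saved under pics/ and viewed, at most 12 in all, crops included, and the job is handed in when it is done.

Besides the shell and the picture viewer there is one more tool, called after ">>>" in YAML: its name, and indented under it one key for each argument. play_rows: Moves the arm, as the interface text tells. Its arguments: {"type":"object","properties":{"commands":{"type":"array","items":{"type":"array"}}},"required":["commands"]}

```bash
mkdir -p pics; ls
cat > h.py <<'E'
import numpy as np, cv2
from station import *
def ray(c,px,z):
    d=c["T"][:3,:3]@np.array([(px[0]-c["cx"])/c["fx"],(px[1]-c["cy"])/c["fy"],1.]); o=c["T"][:3,3]
    return (o+d*(z-o[2])/d[2])[:2]
def proj(c,p):
    q=np.linalg.inv(c["T"])@np.r_[p,1.]; return np.array([c["fx"]*q[0]/q[2]+c["cx"],c["fy"]*q[1]/q[2]+c["cy"]])
def save(c,n): cv2.imwrite(f"pics/{n}.png",c["img"][:,:,::-1])
E
python3 - <<'E'
from h import *
np.set_printoptions(precision=1,suppress=True)
s=read_state();print(s["ee_pos"],s["tool_rot"],s["width"],s["ft_force"])
zs=dict(shaker=0,short_foot=0,corner=48,plate=0,wedge=0,wedge_tail=0,tube_rack=0,reagent=0,spanner=0,tip_box=0,dishes=0,timer=0)
ims=[]
for n in ["top","scene"]:
    c=capture(n); ims.append(c["img"]); print(n,c["T"][:3,3])
    if n=="scene": save(c,"scene")
    else: save(c,"top")
    for k,z in zs.items():
        r=pinpoint(c,k)
        print(n,k,[(round(d["score"],2),np.array(d["pixel"]),ray(c,d["pixel"],z)) for d in r[:2]])
    if n=="top":
      for k,z in [("plate",9),("wedge",6),("shaker",0),("spanner",3)]:
        for d in masks_of(c,k)[:1]:
            b=cv2.boxPoints(cv2.minAreaRect(np.argwhere(d["mask"])[:,::-1].astype(np.float32)))
            print(k,d["score"],d["mask"].sum(),[ray(c,p,z) for p in b])
E
```

```text
pics
[192.4 567.7 230.4] [-0.5 -3.1  0. ] 85.78768491961118 [-0.1  0.6  0.9]
top [ 380.8 -101.8 1156.4]
top shaker []
top short_foot [(0.75, array([200.4, 186.7]), array([647.1, 123.4])), (0.41, array([425.6, 209.6]), array([ 564.4, -502.6]))]
top corner [(0.6, array([201.6, 188.4]), array([631.3, 110.8]))]
top plate [(0.58, array([283.4, 255.2]), array([ 449.1, -104.5]))]
top wedge [(0.9, array([353.6, 241.2]), array([ 482.1, -298.2]))]
top wedge_tail [(0.79, array([373.3, 238.8]), array([ 487.3, -352.6]))]
top tube_rack [(0.58, array([291.7, 132. ]), array([ 800.5, -138.1]))]
top reagent [(0.9, array([375.2, 177.3]), array([ 660.4, -368.8]))]
top spanner [(0.7, array([322.8, 178.2]), array([ 661.9, -221.4]))]
top tip_box [(0.64, array([222.6, 138.9]), array([785.6,  60.4]))]
top dishes [(0.68, array([336.9, 299.4]), array([ 327.1, -244.8]))]
top timer [(0.71, array([423.4, 209.9]), array([ 563.8, -496.5]))]
plate 0.79 1132 [array([436.8, -37.2]), array([493.2, -50.4]), array([ 457.5, -197.3]), array([ 401.7, -183. ])]
wedge 0.61 690 [array([ 494.9, -242.2]), array([ 513.6, -354.9])
[... 617 characters left out ...]
rray([ 447.1, -113.2]))]
scene wedge [(0.92, array([217.5, 199.2]), array([ 477.4, -294.4]))]
scene wedge_tail [(0.79, array([194.2, 198.9]), array([ 484.6, -353.8])), (0.47, array([352.3, 311.9]), array([781.9,  57.2]))]
scene tube_rack [(0.65, array([257.3, 304.1]), array([ 788.8, -139.1])), (0.47, array([231.8, 258.2]), array([ 671.1, -217.2]))]
scene reagent [(0.94, array([169.7, 247.2]), array([ 657.3, -366. ]))]
scene spanner [(0.77, array([235.8, 258.5]), array([ 670.8, -208.1]))]
scene tip_box [(0.56, array([353.6, 310.7]), array([778.6,  59.8]))]
scene dishes [(0.77, array([244.9, 168.5]), array([ 340.9, -248.3]))]
scene timer [(0.61, array([130.1, 215.5]), array([ 567.1, -493.9]))]
```

View pics/top.png

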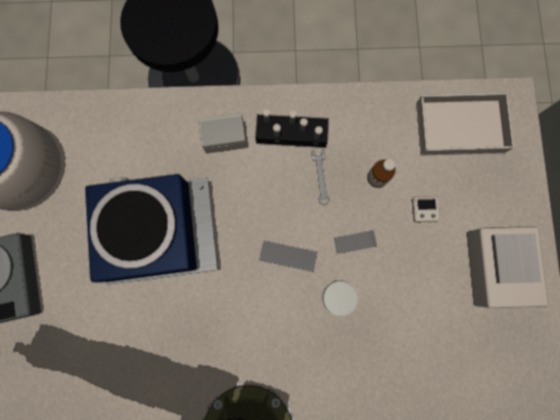

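View pics/scene.png

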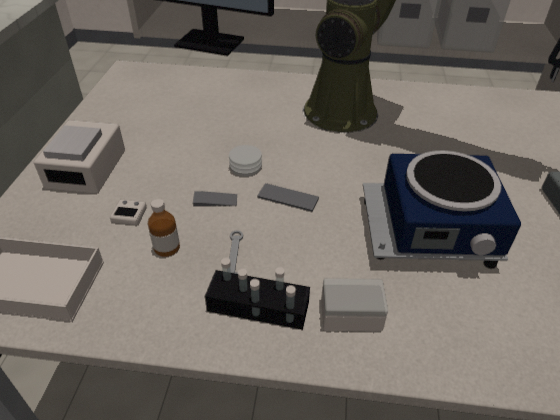

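Top view: the shaker is at left, with its ledge facing right (world -y) and the short foot near px (201,187). The plate is at (288,256) and the wedge at (355,241), with its thin end towards the shaker. The scene view agrees. Next I'll work out the move to hover over the plate's outer end.

```bash
cat >> h.py <<'E'
from scipy.spatial.transform import Rotation as Ro
np.set_printoptions(precision=2,suppress=True)
def move(x,y,z,yawdeg):
    """shift/turn so that tool's x axis (mod 180) lies along yawdeg in world"""
    s=read_state(); R=Ro.from_rotvec(s["tool_rot"]).as_matrix()
    cur=np.degrees(np.arctan2(R[1,0],R[0,0]))
    d=(yawdeg-cur+90)%180-90     # world ccw; tool z down -> negative
    print("pos",s["ee_pos"],"xyaw",cur,"j",s["joints"],"F",s["ft_force"],"w",s["width"],s["grasp_force"],"t",s["t"])
    print("shift",R.T@(np.array([x,y,z])-s["ee_pos"]),"turn",np.radians(d)*np.sign(R[2,2]))
E
python3 - <<'E'
from h import *
u=np.array([np.cos(np.radians(76.4)),np.sin(np.radians(76.4))])
g=np.array([447,-112])-58*u; print(g)
move(420,200,230,76.4)
move(g[0],g[1],130,76.4)
E
```

```text
[ 433.36 -168.37]
pos [192.6  568.24 231.3 ] xyaw 161.27374295351024 j [ 1.24  0.31 -0.05  1.21  0.    1.57] F [ 0.72 -0.2   0.71] w 85.51624790624031 0.0 t 1.5
shift [-333.58 -275.74    1.3 ] turn 1.48132626303009
pos [192.6  568.24 231.3 ] xyaw 161.27374295351024 j [ 1.24  0.31 -0.05  1.21  0.    1.57] F [ 0.72 -0.2   0.71] w 85.51624790624031 0.0 t 1.5
shift [-464.5  -620.32  101.3 ] turn 1.48132626303009
```

>>> play_rows:
  commands:
    - [1,[-50,-42,0],0.15]
    - [1,[-100,-84,0],0.3]
    - [1,[-150,-126,0],0.45]
    - [1,[-200,-165,0],0.6]
    - [1,[-250,-205,0],0.75]
    - [1,[-290,-240,0],0.9]
    - [1,[-330,-275,0],1.05]
    - [1,[-345,-320,0],1.2]

```text
t: 2.3
ee_pos: [394.0, 221.5, 231.6]
tool_rot: [2.179, 2.263, 0.002]
ft_force: [0.9, -0.5, 0.1]
width: 85.3
grasp_force: 0.0
```

>>> play_rows:
  commands:
    - [1,[-25,-50,0],0.15]
    - [1,[-50,-100,10],0.28]
    - [1,[-75,-150,20],0.28]
    - [1,[-95,-200,40],0.28]
    - [1,[-108,-250,60],0.28]
    - [1,[-120,-300,90],0.28]
    - [1,[-120,-300,101],0.28]
    - [1,[-120,-300,101],0.28]

```text
t: 3.1
ee_pos: [100.6, 93.4, 139.1]
tool_rot: [-2.463, -1.949, -0.004]
ft_force: [0.2, -0.1, -0.7]
width: 86.0
grasp_force: 0.0
```

I forgot that the tool axes rotate with each call, so the second move went the wrong way. It touched nothing. I'll recompute from here.

Run:
```python
from h import *
move(433,-168,139,76.4)
```

```text
pos [100.62  93.38 139.1 ] xyaw 76.68745613963165 j [ 0.75 -0.61 -1.02  1.15  0.    2.55] F [ 0.18 -0.1  -0.69] w 85.96140785561286 0.0 t 3.1
shift [-177.82  383.64    0.07] turn 0.005017056091644743
```

>>> play_rows:
  commands:
    - [1,[0,45,0],0]
    - [1,[0,90,0],0]
    - [1,[-20,135,0],0]
    - [1,[-45,180,0],0]
    - [1,[-70,225,0],0]
    - [1,[-95,265,0],0]
    - [1,[-120,305,0],0]
    - [1,[-145,340,0],0]

```text
t: 3.9
ee_pos: [392.9, -125.3, 136.8]
tool_rot: [-2.469, -1.942, 0.007]
ft_force: [0.7, 1.4, 0.9]
width: 85.4
grasp_force: 0.0
```

Run:
```python
from h import *
move(433,-168,139,76.4)
```

```text
pos [ 392.9  -125.25  136.78] xyaw 76.39107595608611 j [-0.31  0.03 -0.61  0.93 -0.    1.5 ] F [0.7  1.35 0.93] w 85.43754270244555 0.0 t 3.9
shift [-32.12  49.02  -2.27] turn -0.00015575394889000017
```

>>> play_rows:
  commands:
    - [1,[-20,30,-1],0]
    - [1,[-32,49,-1],0]
    - [1,[-32,49,-1],0]
    - [1,[-32,49,-1],0]
    - [1,[-32,49,-1],0]
    - [1,[-32,49,-1],0]
    - [1,[-32,49,-1],0]
    - [1,[-32,49,-1],0]

```text
t: 4.7
ee_pos: [431.9, -164.7, 138.8]
tool_rot: [2.466, 1.945, -0.006]
ft_force: [0.5, -0.1, 0.5]
width: 85.3
grasp_force: 0.0
```

Run:
```python
from h import *
c=capture("wrist"); save(c,"w1"); print(c["T"])
for k,z in [("plate",9),("wedge",0)]:
    for d in masks_of(c,k)[:1]:
        b=cv2.boxPoints(cv2.minAreaRect(np.argwhere(d["mask"])[:,::-1].astype(np.float32)))
        print(k,d["score"],d["mask"].sum(),b.tolist(),[ray(c,p,z) for p in b])
print([(d["score"],d["pixel"],ray(c,d["pixel"],0)) for d in pinpoint(c,"plate")])
move(433,-168,139,76.4)
```

```text
[[  0.97  -0.22  -0.07 449.52]
 [ -0.23  -0.93  -0.3  -89.21]
 [ -0.     0.31  -0.95 281.86]
 [  0.     0.     0.     1.  ]]
plate 0.84 9939 [[250.0, 220.99996948242188], [250.0, 55.0], [314.0, 55.0], [314.0, 220.99996948242188]] [array([ 397.84, -182.34]), array([437.24, -37.72]), array([489.85, -50.4 ]), array([ 460.27, -197.36])]
wedge 0.62 3513 [[311.2422790527344, 264.82989501953125], [351.2474060058594, 249.44329833984375], [384.4175109863281, 335.685546875], [344.4123840332031, 351.0721435546875]] [array([ 447.64, -250.24]), array([ 492.97, -242.13]), array([ 513.3, -363.3]), array([ 463.25, -374.79])]
[(0.56, [284.1, 145.2], array([ 448.12, -118.46])), (0.29, [507.3, 318.7], array([ 655.3 , -372.51]))]
pos [ 432.07 -165.02  138.7 ] xyaw 76.49315965635722 j [-0.36  0.12 -0.51  0.94 -0.    1.44] F [0.83 0.32 0.1 ] w 85.52077579156534 0.0 t 4.9
shift [-2.68  1.59 -0.29] turn 0.0016259427334598803
```

View pics/w1.png

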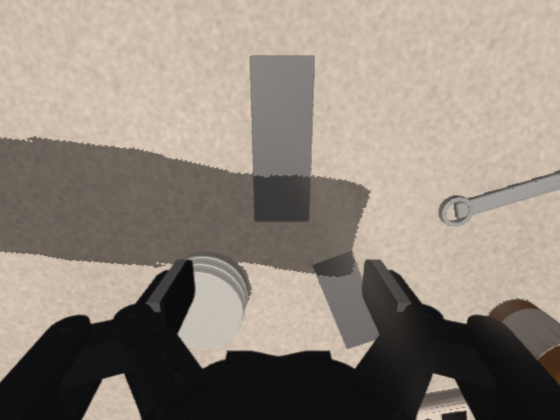

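Wrist view: plate at px (250–314, 55–220), wedge at (345,300), and the spanner and bottle clear to the right. I'll lower onto the plate's near end and grip it.

>>> play_rows:
  commands:
    - [1,[-8,3,40],0]
    - [1,[-8,3,80],0]
    - [1,[-8,3,115],0]
    - [1,[-8,3,130],0]
    - [1,[-8,3,136],0]
    - [1,[-8,3,136],0]
    - [0,[-8,3,136],0]
    - [-1,[-8,3,136],0]

```text
t: 5.7
ee_pos: [433.9, -174.4, 3.8]
tool_rot: [2.466, 1.943, -0.004]
ft_force: [0.3, -0.1, 0.1]
width: 59.2
grasp_force: 0.0
```

>>> play_rows:
  commands:
    - [-1,[0,0,0],0]
    - [-1,[0,0,0],0]
    - [-1,[0,0,0],0]
    - [-1,[0,0,0],0]
    - [-1,[0,0,0],0]
    - [-1,[0,0,0],0]
    - [-1,[0,0,0],0]
    - [-1,[0,0,0],0]

```text
t: 6.5
ee_pos: [433.8, -174.4, 4.6]
tool_rot: [2.465, 1.943, -0.004]
ft_force: [-3.2, 1.6, 12.9]
width: 51.0
grasp_force: 59.9
```

Run:
```python
from h import *
c=capture("top")
d=masks_of(c,"shaker")[0]; cv2.imwrite("pics/top_ledge.png",cv2.resize(c["img"][150:300,60:260,::-1],None,fx=4,fy=4,interpolation=cv2.INTER_CUBIC))
move(640,0,2,95)
```

```text
pos [ 433.81 -174.45    4.56] xyaw 76.48231709860049 j [-0.38  0.29 -0.66  0.62 -0.    1.43] F [-2.77  1.73 14.06] w 50.60188043963867 59.875584840774536 t 6.6
shift [217.82 159.7    1.81] turn -0.32319453646967794
```

View pics/top_ledge.png

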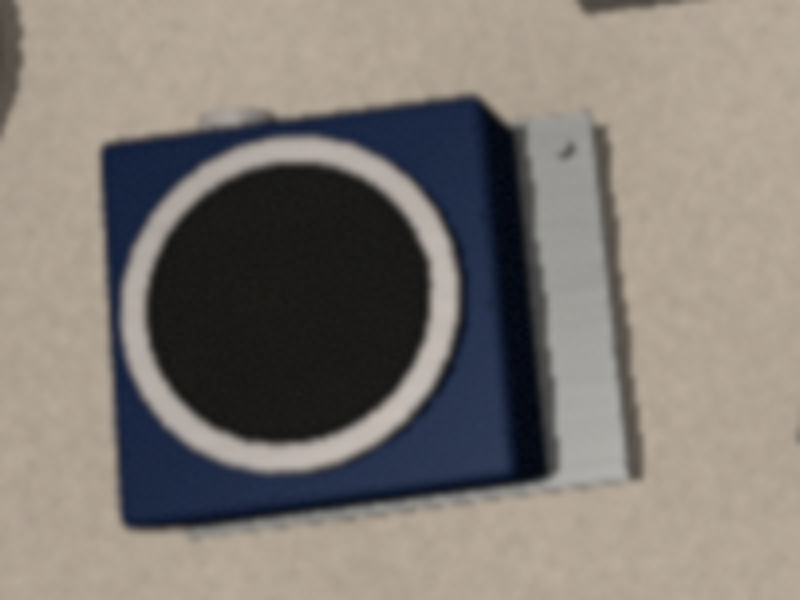

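Crop: outer ledge edge runs from crop px (595,112) to (632,482), and the corner mark above the short foot is at (568,150). I'll work out the shaker pose from the two ledge corners and lift the plate a hair to relieve the bench pressure.

Run:
```python
from h import *
c=capture("top")
f=lambda p: ray(c,(60+p[0]/4,150+p[1]/4),48)
a,b,m=f((595,112)),f((632,482)),f((566,150))
ux=(a-b)/np.linalg.norm(a-b); uy=np.array([-ux[1],ux[0]])
yaw=np.degrees(np.arctan2(ux[1],ux[0]))
print(a,b,np.linalg.norm(a-b),yaw,"mark",m,"foot from corners",(a+b)/2+100*ux+20*uy, "pin", ray(c,(201.6,188.4),48))
```

```text
[659.5   91.56] [411.16  67.05] 249.5400769285756 5.6351847423752455 mark [633.76 111.06] foot from corners [632.88 109.03] pin [631.27 110.78]
```

>>> play_rows:
  commands:
    - [-1,[0,0,-1],0]
    - [-1,[0,0,-2],0]
    - [-1,[0,0,-3],0]
    - [-1,[0,0,-3],0]
    - [-1,[0,0,-3],0]
    - [-1,[0,0,-3],0]
    - [-1,[0,0,-3],0]
    - [-1,[0,0,-3],0]

```text
t: 7.45
ee_pos: [432.6, -174.0, 5.5]
tool_rot: [2.467, 1.944, -0.007]
ft_force: [0.6, -0.2, -1.7]
width: 49.8
grasp_force: 62.2
```

Run:
```python
from h import *
move(651,-78,7,95.6)
```

```text
pos [ 432.6  -173.97    5.48] xyaw 76.47505933882537 j [-0.38  0.29 -0.66  0.62 -0.    1.43] F [ 0.56 -0.19 -1.72] w 49.84992016524886 62.22384452819824 t 7.45
shift [144.38 189.89  -2.47] turn -0.3337931837860384
```

>>> play_rows:
  commands:
    - [-1,[15,20,-3],-0.04]
    - [-1,[42,56,-4],-0.11]
    - [-1,[72,94,-4],-0.19]
    - [-1,[102,134,-4],-0.26]
    - [-1,[128,170,-4],-0.32]
    - [-1,[140,185,-4],-0.334]
    - [-1,[144,190,-4],-0.334]
    - [-1,[144,190,-4],-0.334]

```text
t: 8.25
ee_pos: [650.9, -78.0, 8.0]
tool_rot: [-2.109, -2.327, 0.007]
ft_force: [0.4, 1.3, -1.6]
width: 50.0
grasp_force: 62.6
```

Run:
```python
from h import *
c=capture("wrist"); save(c,"w2")
p=np.array([632.5,111]);uy=np.array([-.098,.995]);ux=np.array([.995,.098])
for k in ["short_foot","corner"]:
    print(k,[(d["score"],d["pixel"],ray(c,d["pixel"],0 if k=="short_foot" else 48)) for d in pinpoint(c,k)[:2]])
print("expected corner px",proj(c,np.r_[p,48]))
for d in masks_of(c,"plate")[:1]:
    b=cv2.boxPoints(cv2.minAreaRect(np.argwhere(d["mask"])[:,::-1].astype(np.float32)))
    print(d["score"],b.tolist(),[ray(c,q,11) for q in b])
move(639.5,39.7,5,95.6)
```

```text
short_foot []
corner []
expected corner px [ 281.15 -419.83]
0.82 [[209.0, 0.0], [340.0, 0.0], [340.0, 292.0], [209.0, 292.0]] [array([609.84,  41.05]), array([663.7 ,  46.25]), array([686.29, -91.89]), array([613.31, -99.17])]
pos [649.51 -79.     8.55] xyaw 95.55118576586513 j [-0.12  0.58 -0.18  0.82 -0.    1.35] F [ 0.65  0.69 -0.37] w 49.743535108783384 62.47467398643494 t 8.45
shift [119.12   1.53   3.28] turn -0.0008519691074928226
```

View pics/w2.png

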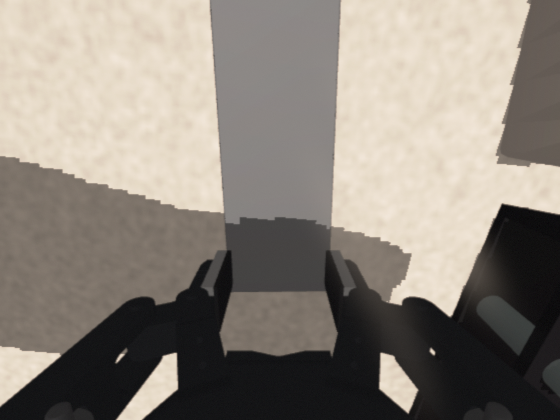

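The plate is held straight, with its near end at px row 290. I'll lower it to the bench and slide it in along shaker +y.

>>> play_rows:
  commands:
    - [-1,[0,1.5,3],0]
    - [-1,[10,1.5,3],0]
    - [-1,[30,1.5,3],0]
    - [-1,[50,1.5,3],0]
    - [-1,[65,1.5,3],0]
    - [-1,[75,1.5,3],0]
    - [-1,[80,1.5,3],0]
    - [-1,[80,1.5,3],0]

```text
t: 9.25
ee_pos: [644.6, 2.1, 5.5]
tool_rot: [-2.108, -2.328, 0.006]
ft_force: [-0.4, 1.8, -1.1]
width: 49.8
grasp_force: 63.0
```

>>> play_rows:
  commands:
    - [-1,[5,0,0],0]
    - [-1,[12,0,0],0]
    - [-1,[20,0,0],0]
    - [-1,[28,0,0],0]
    - [-1,[34,0,0],0]
    - [-1,[38,0,0],0]
    - [-1,[39,0,0],0]
    - [-1,[39,0,0],0]

```text
t: 10.05
ee_pos: [640.9, 40.6, 5.4]
tool_rot: [-2.109, -2.328, 0.006]
ft_force: [0.9, 0.7, -1.1]
width: 49.9
grasp_force: 63.0
```

Run:
```python
from h import *
move(639.5,39.7,5,95.6)
c=capture("wrist"); save(c,"w3")
for k in ["short_foot","corner"]:
    print(k,[(d["score"],d["pixel"],ray(c,d["pixel"],0 if k=="short_foot" else 48)) for d in pinpoint(c,k)[:2]])
print(proj(c,[632.5,111,48]))
```

```text
pos [640.88  40.56   5.38] xyaw 95.64001111001652 j [ 0.06  0.56 -0.22  0.79 -0.    1.54] F [ 0.94  0.71 -1.09] w 49.90238850373256 63.00609111785889 t 10.05
shift [-0.72 -1.45  0.38] turn 0.0006983256071659902
short_foot []
corner [(0.56, [280.9, 129.6], array([634.14, 112.83]))]
[275.51 134.7 ]
```

View pics/w3.png

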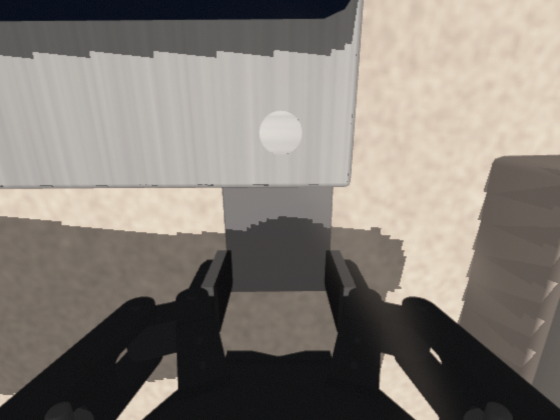

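The corner mark is at (281,132), and the plate is centred below it (columns 223–333) and square to the ledge. I'll release and back out.

>>> play_rows:
  commands:
    - [-1,[0,0,0.5],0]
    - [0.5,[0,0,0.5],0]
    - [1,[0,0,0.5],0]
    - [1,[0,0,0.5],0]
    - [1,[0,0,0.5],0]
    - [1,[0,0,-15],0]
    - [1,[0,0,-60],0]
    - [1,[0,0,-105],0]

```text
t: 11.0
ee_pos: [640.2, 40.4, 111.6]
tool_rot: [-2.109, -2.326, 0.009]
ft_force: [0.8, 0.2, 0.1]
width: 85.4
grasp_force: 0.0
```

Run:
```python
from h import *
move(487,-350,125,98)
```

```text
pos [640.24  40.39 111.64] xyaw 95.61608063710351 j [ 0.06  0.46 -0.11  1.   -0.    1.54] F [0.76 0.17 0.08] w 85.40665255794666 0.0 t 11.0
shift [-373.55 -190.78  -11.46] turn -0.04160724198458933
```

>>> play_rows:
  commands:
    - [1,[-44,-22,-11],0]
    - [1,[-88,-45,-11],0]
    - [1,[-132,-67,-11],0]
    - [1,[-176,-90,-11],0]
    - [1,[-220,-112,-11],0]
    - [1,[-264,-135,-11],0]
    - [1,[-308,-157,-11],0]
    - [1,[-340,-173,-11],-0.04]

```text
t: 11.8
ee_pos: [501.3, -317.6, 124.4]
tool_rot: [2.063, 2.367, -0.007]
ft_force: [-0.9, 0.9, 0.7]
width: 85.2
grasp_force: 0.0
```

>>> play_rows:
  commands:
    - [1,[-20,-12,0],0]
    - [1,[-32,-18,0],0]
    - [1,[-32,-18,0],0]
    - [1,[-32,-18,0],0]
    - [1,[-32,-18,0],0]
    - [1,[-32,-18,0],0]
    - [1,[-32,-18,0],0]
    - [1,[-32,-18,0],0]

```text
t: 12.6
ee_pos: [489.3, -348.4, 122.9]
tool_rot: [-2.062, -2.37, 0.006]
ft_force: [-0.2, 0.4, 0.5]
width: 85.4
grasp_force: 0.0
```

Run:
```python
from h import *
c=capture("wrist"); save(c,"w4")
for d in masks_of(c,"wedge")[:1]:
    k,_=cv2.findContours(d["mask"].astype(np.uint8),0,2); k=max(k,key=cv2.contourArea)
    q=cv2.approxPolyDP(k,5,True)[:,0]
    print(d["score"],q.tolist(),[ray(c,p,z) for p in q for z in (0,13)])
for k in ["wedge","wedge_tail"]: print(k,[(d["score"],d["pixel"],ray(c,d["pixel"],0)) for d in pinpoint(c,k)[:1]])
move(487,-350,125,98)
```

```text
0.94 [[248, 82], [253, 210], [301, 209], [301, 81]] [array([ 448.81, -249.69]), array([ 450.25, -250.76]), array([ 465.71, -362.62]), array([ 466.32, -358.17]), array([ 511.48, -355.21]), array([ 509.85, -351.12]), array([ 493.12, -242.77]), array([ 492.39, -244.17])]
wedge [(0.86, [273.8, 145.0], array([ 477.41, -298.65]))]
wedge_tail [(0.69, [275.2, 203.5], array([ 486.07, -353.14]))]
pos [ 489.01 -348.87  122.89] xyaw 97.91656499225856 j [-0.62  0.38 -0.21  0.98 -0.    0.82] F [0.44 0.43 0.63] w 85.486899379823 0.0 t 12.8
shift [-0.85 -2.15 -2.1 ] turn -0.0014562155965151336
```

View pics/w4.png

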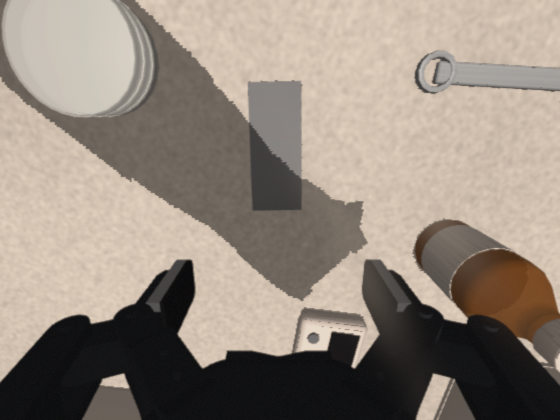

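Wrist view: wedge at px (248–301, 81–210), with the thick end at row 210. It lies clear of the bottle and spanner. I'll grip the tail.

>>> play_rows:
  commands:
    - [1,[3,-2,40],-0.017]
    - [1,[3,-2,80],-0.017]
    - [1,[3,-2,105],-0.017]
    - [1,[3,-2,115],-0.017]
    - [1,[3,-2,118],-0.017]
    - [1,[3,-2,118],-0.017]
    - [0,[3,-2,118],-0.017]
    - [-1,[3,-2,118],-0.017]

```text
t: 13.6
ee_pos: [487.3, -347.4, 6.4]
tool_rot: [2.041, 2.385, -0.006]
ft_force: [0.5, 0.2, 1.0]
width: 58.8
grasp_force: 0.0
```

>>> play_rows:
  commands:
    - [-1,[0,0,0],0]
    - [-1,[0,0,0],0]
    - [-1,[0,0,0],0]
    - [-1,[0,0,0],0]
    - [-1,[0,0,-5],0]
    - [-1,[0,0,-20],0]
    - [-1,[0,0,-45],0]
    - [-1,[0,0,-45],0]

```text
t: 14.4
ee_pos: [488.5, -347.9, 53.4]
tool_rot: [2.04, 2.383, -0.005]
ft_force: [-0.7, 0.1, -0.6]
width: 42.5
grasp_force: 60.9
```

Run:
```python
from h import *
c=capture("wrist"); save(c,"w5")
for d in masks_of(c,"wedge")[:1]:
    k,_=cv2.findContours(d["mask"].astype(np.uint8),0,2); k=max(k,key=cv2.contourArea)
    q=cv2.approxPolyDP(k,5,True)[:,0]
    print(d["score"],q.tolist())
f=np.array([634,112.3]); uy=np.array([-.098,.995])
# wedge thin end 140 short of foot
print(f-uy*(15+101)); t=f-uy*(15+101); move(t[0],t[1],50,95.6)
```

```text
0.56 [[231, 58], [239, 279], [317, 279], [328, 59]]
[645.37  -3.12]
pos [ 486.87 -346.83   50.6 ] xyaw 98.8821697211728 j [-0.62  0.44 -0.3   0.83 -0.    0.8 ] F [-0.57 -0.26 -1.12] w 42.36776494124679 60.86836338043213 t 14.5
shift [315.12 209.67  -0.92] turn 0.057284668243729714
```

View pics/w5.png

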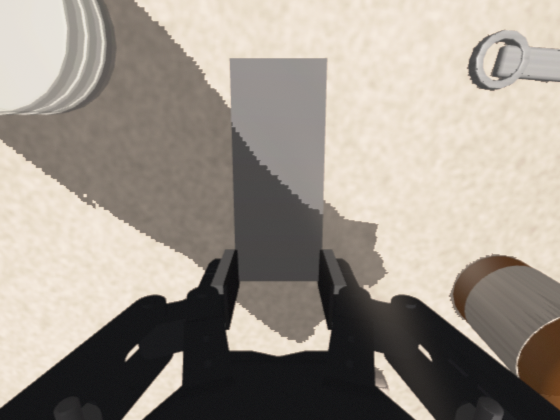

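>>> play_rows:
  commands:
    - [-1,[35,20,0],0]
    - [-1,[75,50,0],0]
    - [-1,[115,80,0],0]
    - [-1,[155,110,0],0.02]
    - [-1,[195,140,0],0.04]
    - [-1,[235,170,0],0.057]
    - [-1,[270,198,0],0.057]
    - [-1,[285,208,0],0.057]

```text
t: 15.3
ee_pos: [649.0, -28.9, 47.4]
tool_rot: [-2.105, -2.331, 0.005]
ft_force: [-0.7, -0.8, 0.1]
width: 42.3
grasp_force: 60.9
```

Run:
```python
from h import *
f=np.array([634,112.3]); uy=np.array([-.098,.995])
for d in (45,-10):
    t=f-uy*(d+101); move(t[0],t[1],18,95.6)
```

```text
pos [648.97 -28.85  47.35] xyaw 95.83511076424949 j [-0.04  0.53 -0.16  0.88 -0.    1.43] F [-0.67 -0.76  0.08] w 42.34904145032468 60.92854142189026 t 15.3
shift [-3.99 -0.97 29.36] turn 0.004103456943033916
pos [648.97 -28.85  47.35] xyaw 95.83511076424949 j [-0.04  0.53 -0.16  0.88 -0.    1.43] F [-0.67 -0.76  0.08] w 42.34904145032468 60.92854142189026 t 15.3
shift [51.   -0.77 29.29] turn 0.004103456943033916
```

>>> play_rows:
  commands:
    - [-1,[0,-1,15],0.004]
    - [-1,[0,-1,28],0.004]
    - [-1,[0,-1,29],0.004]
    - [-1,[12,-1,29],0.004]
    - [-1,[25,-1,29],0.004]
    - [-1,[35,-1,29],0.004]
    - [-1,[40,-1,29],0.004]
    - [-1,[40,-1,31],0.004]

```text
t: 16.1
ee_pos: [643.3, 7.9, 18.1]
tool_rot: [2.113, 2.325, -0.005]
ft_force: [-0.0, -0.1, -0.6]
width: 42.6
grasp_force: 60.9
```

>>> play_rows:
  commands:
    - [-1,[0,0,0.5],0]
    - [-1,[0,0,1],0]
    - [-1,[0,0,1],0]
    - [-1,[0,0,1],0]
    - [-1,[0,0,1],0]
    - [-1,[0,0,1],0]
    - [-1,[0,0,1],0]
    - [-1,[0,0,1],0]

```text
t: 16.9
ee_pos: [642.8, 6.8, 16.5]
tool_rot: [-2.114, -2.323, 0.006]
ft_force: [0.0, -0.5, -0.5]
width: 42.1
grasp_force: 60.9
```

Run:
```python
from h import *
c=capture("wrist"); save(c,"w6")
move(649,11,16,95.6)
```

```text
pos [642.85   6.83  16.46] xyaw 95.38538783703922 j [ 0.01  0.55 -0.21  0.82 -0.    1.49] F [ 0.4   0.35 -0.29] w 42.23070888396413 60.93683838844299 t 16.95
shift [3.58 6.52 0.43] turn -0.003745688858492167
```

View pics/w6.png

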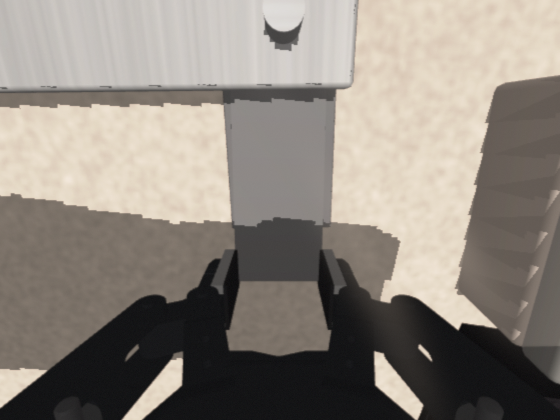

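The wedge is centred over the plate and its thin end is under the ledge. I'll lower it to contact, then go in a little.

>>> play_rows:
  commands:
    - [-1,[0,0,0.5],0]
    - [-1,[0,0,1],0]
    - [-1,[2,0,1],0]
    - [-1,[5,0,1],0]
    - [-1,[8,0,1],0]
    - [-1,[10,0,1],0]
    - [-1,[10,0,1],0]
    - [-1,[10,0,1],0]

```text
t: 17.75
ee_pos: [642.0, 17.3, 15.6]
tool_rot: [-2.114, -2.323, 0.005]
ft_force: [0.1, 1.1, 0.9]
width: 42.5
grasp_force: 61.2
```

>>> play_rows:
  commands:
    - [-1,[0,0,0.5],0]
    - [0.2,[0,0,0.5],0]
    - [1,[0,0,0.5],0]
    - [1,[0,0,0.5],0]
    - [1,[0,0,0.5],0]
    - [1,[0,0,-15],0]
    - [1,[0,0,-35],0]
    - [1,[0,0,-35],0]

```text
t: 18.55
ee_pos: [644.6, 16.9, 54.3]
tool_rot: [2.112, 2.321, -0.0]
ft_force: [0.3, -0.5, -0.1]
width: 85.7
grasp_force: 0.0
```

>>> play_rows:
  commands:
    - [0,[-15,0,0],0]
    - [-1,[-35,0,0],0]
    - [-1,[-35,0,0],0]
    - [-1,[-35,0,0],0]
    - [-1,[-35,0,0],0]
    - [-1,[-35,0,10],0]
    - [-1,[-35,0,25],0]
    - [-1,[-35,0,35],0]

```text
t: 19.35
ee_pos: [644.1, -17.7, 13.4]
tool_rot: [-2.113, -2.322, 0.008]
ft_force: [0.0, 0.7, -0.7]
width: -0.0
grasp_force: 0.0
```

Run:
```python
from h import *
c=capture("wrist"); save(c,"w7")
for d in masks_of(c,"wedge")[:1]:
    k,_=cv2.findContours(d["mask"].astype(np.uint8),0,2); k=max(k,key=cv2.contourArea)
    q=cv2.approxPolyDP(k,5,True)[:,0]
    print(d["score"],q.tolist(),[ray(c,p,22) for p in q])
f=np.array([634,112.3]); uy=np.array([-.098,.995])
t=f-uy*116; move(t[0],t[1],14,95.6)
```

```text
0.97 [[334, 11], [230, 13], [236, 221], [326, 220]] [array([654.76, 100.7 ]), array([613.33,  96.17]), array([620.12,   7.36]), array([664.35,  12.1 ])]
pos [642.98 -17.73  12.67] xyaw 95.40935574684728 j [-0.03  0.56 -0.21  0.82 -0.    1.45] F [-0.05  0.68 -0.55] w -0.2549204751279547 0.0 t 19.45
shift [14.32  3.74 -1.39] turn -0.003327369917520403
```

View pics/w7.png

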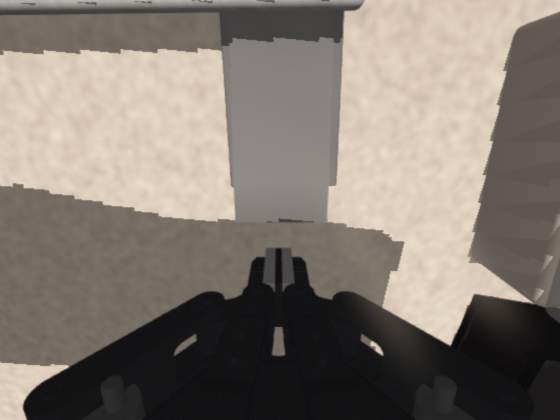

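The wedge lies on the plate with its tail at px row 221, and the shut fingers are centred behind it. I'll push through the free part first.

>>> play_rows:
  commands:
    - [-1,[4,0,-1.5],0]
    - [-1,[9,0,-1.5],0]
    - [-1,[14,0,-1.5],0]
    - [-1,[18,0,-1.5],0]
    - [-1,[21,0,-1.5],0]
    - [-1,[24,0,-1.5],0]
    - [-1,[26,0,-1.5],0]
    - [-1,[26,0,-1.5],0]

```text
t: 20.25
ee_pos: [642.7, 8.2, 17.0]
tool_rot: [-2.114, -2.323, 0.006]
ft_force: [-0.1, 0.2, -0.0]
width: -0.2
grasp_force: 0.0
```

>>> play_rows:
  commands:
    - [-1,[1,0,0],0]
    - [-1,[2,0,0],0]
    - [-1,[3,0,0],0]
    - [-1,[4,0,0],0]
    - [-1,[4,0,0],0]
    - [-1,[4,0,0],0]
    - [-1,[4,0,0],0]
    - [-1,[4,0,0],0]

```text
t: 21.05
ee_pos: [642.4, 11.8, 16.9]
tool_rot: [-2.114, -2.323, 0.006]
ft_force: [0.4, 1.2, 0.1]
width: -0.0
grasp_force: 0.0
```

>>> play_rows:
  commands:
    - [-1,[1,0,0],0]
    - [-1,[2,0,0],0]
    - [-1,[3,0,0],0]
    - [-1,[3,0,0],0]
    - [-1,[3,0,0],0]
    - [-1,[3,0,0],0]
    - [-1,[3,0,0],0]
    - [-1,[3,0,0],0]

```text
t: 21.85
ee_pos: [642.1, 14.8, 17.0]
tool_rot: [-2.114, -2.323, 0.006]
ft_force: [-0.6, -0.3, 0.2]
width: 0.2
grasp_force: 0.0
```

>>> play_rows:
  commands:
    - [-1,[0,0,1],0]
    - [-1,[0,0,2],0]
    - [-1,[1,0,2],0]
    - [-1,[2,0,2],0]
    - [-1,[3,0,2],0]
    - [-1,[3,0,2],0]
    - [-1,[3,0,2],0]
    - [-1,[3,0,2],0]

```text
t: 22.65
ee_pos: [641.9, 17.8, 15.0]
tool_rot: [-2.114, -2.323, 0.006]
ft_force: [0.1, -1.4, 0.5]
width: -0.1
grasp_force: 0.0
```

Run:
```python
from h import *
c=capture("wrist")
for d in masks_of(c,"wedge")[:1]:
    k,_=cv2.findContours(d["mask"].astype(np.uint8),0,2); k=max(k,key=cv2.contourArea)
    q=cv2.approxPolyDP(k,5,True)[:,0]
    print(d["score"],q.tolist(),[ray(c,p,22) for p in q])
print(np.mean([read_state()["ft_force"] for _ in range(5)],0)); move(642,17,14,95.6)
```

```text
0.92 [[231, 122], [237, 248], [320, 249], [325, 123]] [array([613.13,  89.61]), array([618.94,  27.41]), array([661.66,  30.86]), array([655.36,  93.11])]
[ 0.16 -0.12 -0.13]
pos [641.85  17.8   15.03] xyaw 95.38534954340747 j [ 0.03  0.55 -0.21  0.81 -0.    1.51] F [ 0.16 -0.12 -0.13] w 0.18224683421206161 0.0 t 22.75
shift [-0.81  0.07  1.03] turn -0.0037463572084486894
```

>>> play_rows:
  commands:
    - [-1,[0.5,0,0],0]
    - [-1,[1,0,0],0]
    - [-1,[1.5,0,0],0]
    - [-1,[2,0,0],0]
    - [-1,[2.5,0,0],0]
    - [-1,[3,0,0],0]
    - [-1,[3,0,0],0]
    - [-1,[3,0,0],0]

```text
t: 23.55
ee_pos: [641.7, 19.8, 15.0]
tool_rot: [2.115, 2.322, -0.008]
ft_force: [0.7, -5.3, 0.1]
width: -0.2
grasp_force: 2.7
```

Run:
```python
from h import *
c=capture("top"); F=[read_state()["ft_force"]]
for _ in range(3): capture("top"); F.append(read_state()["ft_force"])
print(np.array(F)); move(641,20,15,95.6)
d=pinpoint(c,"corner"); print([(x["score"],x["pixel"],ray(c,x["pixel"],48)) for x in d[:1]])
```

```text
[[ 0.07 -5.62  0.42]
 [ 0.29 -5.76  0.9 ]
 [ 0.7  -5.7   0.8 ]
 [ 1.04 -5.2   0.26]]
pos [641.61  19.82  14.95] xyaw 95.35624493703239 j [ 0.03  0.55 -0.21  0.81 -0.    1.51] F [ 1.04 -5.2   0.26] w 0.009475450555674713 2.7308724710019305 t 23.75
shift [ 0.24 -0.59 -0.05] turn -0.0042543284171908625
[]
```

5.6 N, so it is bearing on the foot. One small nudge should take it just past 6 N.

>>> play_rows:
  commands:
    - [-1,[0.2,0,0],0]
    - [-1,[0.4,0,0],0]
    - [-1,[0.6,0,0],0]
    - [-1,[0.6,0,0],0]
    - [-1,[0.6,0,0],0]
    - [-1,[0.6,0,0],0]
    - [-1,[0.6,0,0],0]
    - [-1,[0.6,0,0],0]

```text
t: 24.6
ee_pos: [641.6, 20.0, 15.0]
tool_rot: [2.115, 2.321, -0.009]
ft_force: [0.6, -6.6, 0.0]
width: -0.1
grasp_force: 3.3
```

>>> play_rows:
  commands:
    - [-1,[0.2,0,0],0]
    - [-1,[0.4,0,0],0]
    - [-1,[0.4,0,0],0]
    - [-1,[0.4,0,0],0]
    - [-1,[0.4,0,0],0]
    - [-1,[0.4,0,0],0]
    - [-1,[0.4,0,0],0]
    - [-1,[0.4,0,0],0]

```text
t: 25.4
ee_pos: [641.6, 20.1, 15.0]
tool_rot: [2.114, 2.321, -0.01]
ft_force: [1.4, -7.2, 0.1]
width: 0.3
grasp_force: 3.7
```

>>> play_rows:
  commands:
    - [-1,[-3,0,0],0]
    - [-1,[-8,0,0],0]
    - [-1,[-15,0,0],0]
    - [-1,[-25,0,0],0]
    - [-1,[-35,0,-10],0]
    - [-1,[-40,0,-40],0]
    - [-1,[-40,0,-60],0]
    - [-1,[-40,0,-60],0]

```text
t: 26.2
ee_pos: [648.3, -18.9, 79.2]
tool_rot: [2.113, 2.319, 0.0]
ft_force: [0.9, 0.1, 0.5]
width: -0.2
grasp_force: 0.0
```

Run:
```python
from h import *
c=capture("wrist"); save(c,"w8"); move(600,-50,80,95.6)
for n in ("wedge","plate"):
  for d in masks_of(c,n)[:1]:
    k,_=cv2.findContours(d["mask"].astype(np.uint8),0,2); k=max(k,key=cv2.contourArea)
    q=cv2.approxPolyDP(k,5,True)[:,0]
    print(n,d["score"],q.tolist(),[ray(c,p,22 if n=="wedge" else 9) for p in q])
print([(d["score"],d["pixel"],ray(c,d["pixel"],48)) for d in pinpoint(c,"corner")[:1]])
```

```text
pos [647.11 -18.68  77.34] xyaw 95.34037755958795 j [-0.03  0.49 -0.14  0.93 -0.    1.45] F [ 0.92  0.2  -0.24] w 0.061475652771369876 0.0 t 26.25
shift [-26.8  -49.82  -2.63] turn -0.004531266397252967
wedge 0.96 [[238, 49], [242, 154], [305, 154], [308, 49]] [array([612.53,  93.97]), array([618.46,  29.94]), array([661.43,  33.88]), array([655.55,  97.97])]
plate 0.8 [[314, 48], [308, 50], [307, 155], [240, 155], [241, 163], [313, 160]] [array([660.43, 101.49]), array([656.65,  99.95]), array([664.38,  31.7 ]), array([615.66,  27.24]), array([616.69,  21.46]), array([669.21,  28.48])]
[(0.62, [275.8, 1.5], array([634.32, 112.99]))]
```

View pics/w8.png

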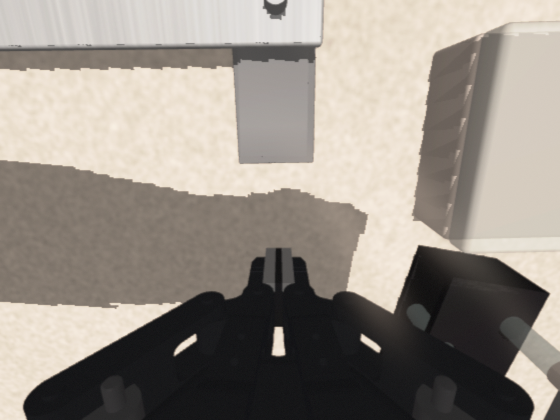

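The wedge sits on the plate with its tail at px row 154, the plate's near end at row 162, and the corner mark has not moved. The drag reached 7.2 N, which is firm and below lift. The hand is clear, so I'm handing in.

```bash
python3 -c "
from station import *
print(close_job())"
```

```text
the job is handed in; nothing more can be done
None
```

The job is handed in at about 26 s, with no verdict returned: the plate lies flat under the short foot and the wedge was eased in on it until it bore at about 7 N; in the wrist view the shaker had not moved, but I did not press the corner to test for rocking.

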